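Stack a bin, turned half round, over the nut bark

TASK

Take the empty bin out of its twin on the slanted rack and stack it squarely on the bin of chocolate nut bark, turned so that the two red ends are at opposite ends and it stands level on the inside ledges instead of nesting onto the bark. Do not press on the bark, let go only once the bin is down on the ledges, and leave the filled bin and everything else where they are.

Things in the scene. Friction and masses are not known exactly. Their poses are not given: they have to be found in the camera images.
- empty_bin: Loose empty white bin to move, 0.13 kg, one red end with red tab. Origin: centre of underside; x along its length to the red end, z out of its top. 74 mm high, two tiers. z 0-40: outside 133 (x) by 46 mm (y). z 37-74: outside 170 by 60, inside 164 by 54, walls 3; tab 12 mm out, 40 wide. Starts nested in its twin, tilted 30 deg (red end up), underside 40 mm above the twin's.
- filled_bin: The bin of bark: an identical loose bin, same frame, about 0.5 kg, level on the wooden board (24 mm thick). Its red end points the same way as the empty bin's at the start, within about 0.7 rad, roughly away from the robot. An empty bin stacked on its ledges (red ends opposite) has its underside 68 mm above this origin, with 3.5 mm (x) and 4 mm (y) of play each way; red ends together it nests.
- empty_bin_grip (a point): Point inside the empty bin on its middle axis, 57 mm above its underside, halfway up the upper tier. The flat 60 mm wide sides here (across y) are the place to grip; the upper tier (37 mm tall) stands clear of the twin at the start.
- empty_bin_foot (a point): Underside of the empty bin's middle foot at its plain end (72.5 mm from centre). Feet are 12 mm long, 6 mm high, flush with the underside, on the ends of the lower tier: one in the middle (y -6 to 6 mm) at the plain end, two outer ones (y 10.5 to 23 mm either side) at the red end.
- filled_bin_ledge (a point): Top of the filled bin's middle ledge at its red end, 68 mm above its underside, 6 mm below its rim. Ledges are 12 mm deep, inside the ends of the upper tier: one in the middle (y -6 to 6 mm) at the red end, two at the sides (y 10.5 to 27 mm either side) at the plain end. Feet of a bin turned half round stand on them; otherwise they pass beside them.
- empty_bin_red (a point): Middle of the empty bin's rim at its red end (83.5 mm from its centre, 74 mm above its underside).
- filled_bin_red (a point): The same point on the filled bin.
- bark: The dark chocolate nut bark inside the filled bin, fixed to it; same origin and axes as the filled bin. Its top lies about 50 mm above that bin's underside, 18 mm below the ledge tops.
- rack: Fixed metal rack, 173 mm deep, 110 wide, its shelf sloping 30 degrees down towards the front, the twin bin fixed in it. Origin: centre of its foot; x to its high rear edge (135 mm high, away from the robot), y left, z up. The twin's underside centre is at (0, 0, 85) mm; the bins' lengths (to the red end) run along (0.866, 0, 0.5), their tops point along (-0.5, 0, 0.866). Nothing stands above.
- board: Fixed wooden chopping board, 270 (x) by 220 (y) by 24 mm; origin under its centre. It carries the filled bin and the bark slab.
- bark_slab: Loose bystander: slab of nut bark 85 by 45 by 18 mm on the board, to the right of the filled bin.
- spatula: Loose bystander: 200 mm spatula lying flat on the table between rack and board.
- steel_cup: Loose bystander: steel cup, 60 mm wide and 70 mm high, between rack and board at the far side.
- nut_jar: Loose bystander: amber jar, 72 mm wide, 110 mm high, far to the left.
- bowl: Loose bystander: white bowl, 150 mm wide, 60 mm high, far to the right.
- scraper: Loose bystander: steel bench scraper with a black grip, 110 mm long, 110 mm wide, lying far to the left.
There are look-alikes about, which are no part of the job. Leave any turquoise look-alike of the filled_bin alone. What is shaped like the empty_bin but blue is not meant.

How it is judged:
By the outcome, as a careful person would: the job done as asked, in the order asked, and still so for the second after the job is handed in, with the robot touching nothing.
It also fails if it takes over 45 s, if anything falls off the work surface, if the arm or the gripper's body presses on something with over 40 N, if the wrist force passes 120 N, or if a joint passes its speed limit or range.

ROBOT

A 7-joint arm with a two-finger parallel gripper is mounted at the origin on the work surface. World frame = base frame: x ahead of the robot, y to its left, z up, the work surface at z = 0. Lengths are in m, angles in degrees, forces in N, time in s.
With the tool pointing down it reaches from about 0.35 to 0.775 m from the base axis. Payload 3.1 kg.
Tool frame: the origin (TCP) lies on the centre line of the jaws, within the pads' length; the fingertips stand 17 mm ahead of it and the grasp point (between the pads) lies 2 mm behind it (robot.tip_reach is the distance from the TCP to the fingertips, in m); z points along the fingers, y is the direction in which the jaws open and shut (so a half turn about z gives the same grasp; the last joint's range is limited). The gripper opens to 85 mm and grips with 20 to 120 N. Pads are 22 mm wide; open, the fingers measure 114 mm over their backs; the gripper's body (76 mm by 85 mm) begins 54 mm behind the grasp point. The pads swing forward as they close: fully open they stand 13 mm farther back than shut.
Start: joints at [64.246, 17.813, 0.802, 86.603, -0.252, 75.585, -1.558], TCP at [0.218, -0.505, 0.248] pointing down, gripper open.
Joint ranges: [-154.91, 154.91], [-16.99, 109.72], [-72.82, 74.43], [7.12, 147.25], [-82.49, 262.49], [11.32, 116.49], [-174.64, 174.64]. Speed limits (degrees/s): [159.86, 159.86, 180, 180, 180, 180, 180].

INTERFACE

Orientations are given as [roll, pitch, yaw] about the fixed x, y, z axes, in that order (R = Rz(yaw) Ry(pitch) Rx(roll)).
In Python, from station import robot, fingers, vision, workorder, recognise gives the robot as it stands. Calls block until the motion is done:
- robot.move_to(position, orientation): joint-space move of the TCP to a pose.
- robot.line_to(position, orientation=None, velocity=0.15, f_stop=None): straight line of the TCP; orientation=None keeps the orientation; velocity is the mean speed in m/s. With f_stop (N) it stops when the force on the tool has changed by that much, and returns True; else False.
- robot.move_j(angles): joint-space move.
- fingers.gripper_to(opening, force=None): opening from 0.0 (shut) to 1.0 (fully open); force is the grip in N (None keeps the last); returns when the fingers have stopped.
- robot.pause(seconds).
- robot.inverse_kinematics(position, orientation): joint angles nearest the present ones, or None.
- vision.grab_frame(name): name is "side" or "top"; returns the picture (420x560x3 uint8, red, green, blue); there is no depth.
- vision.calibration(name): a dict with "mtx" (3x3 intrinsics, pixels), "extrinsics" (4x4, takes a point from world to camera coordinates). Camera axes: x right, y up, looking along -z (the intrinsics and any distortion apply to the point x, -y, -z); pixel columns grow to the right and rows downward; lengths in m; the calibration is good to about 2 mm. A picture is of the moment at which its call begins. calibration takes no time and is no camera call.
A pose or a line that the arm cannot do raises robot.PlanningError and nothing moves.
- workorder.close_job(): hands the job in, once; it reports no verdict.
Trained networks look in the newest picture that a camera, given by its name, has taken for a name from the list of things; names that differ only in an ending like _2 or _b are one class to them, and where a whole thing is asked for, a point or a joint stands for the part that bears it (a point fixed in the world has none). Each returns a list of dicts, best first, with "p" (0 to 1); they miss things now and then, are a little off and sometimes report something else, mostly with a low value. They report only what shows in the picture. A call takes as long as a camera call. They do not tell look-alikes from the thing itself.
- recognise(label, camera): "rect" ([centre column, centre row, width, height] in pixels, round what is visible of it).
Readings, each from a call of its own:
- robot.current_time_s(): time.
- robot.current_joint_positions(): joint angles.
- robot.current_dq(): joint speeds.
- robot.current_joint_torque(): joint torques, N m.
- robot.current_tool_pos(): TCP position.
- robot.current_eef_rot(): TCP orientation.
- robot.current_contact_force(): force on the tool from outside, world axes, zero at the start.
- robot.current_torque(): the same for the moment, N m.
- robot.current_finger_gap(): opening from 0.0 (shut) to 1.0 (fully open).
Only numpy, scipy, OpenCV 4.12 (cv2) and the standard library are available. Lean on these libraries where they do the work, as an engineer would, in place of code of your own. Each camera call takes 0.05 s, during which the arm holds its last target.

## Working session

There is one attempt and no reset: what is moved stays moved. The work goes in short steps, each a Python script; the robot and the scene stay as the last script left them, time stands still between calls to the robot, and variables do not carry over. Pictures are saved under pics/ and viewed, and the job is handed in when it is done.

```bash
ls; mkdir -p pics; python3 - <<'E'
from station import robot, fingers, vision, workorder, recognise
import cv2
for n in ("side","top"):
    im=vision.grab_frame(n); cv2.imwrite(f"pics/{n}0.png",im[:,:,::-1])
    c=vision.calibration(n); print(n,c)
    for l in ("empty_bin","filled_bin","empty_bin_red","filled_bin_red","rack","board"):
        print(l,[(d["rect"],round(d["p"],2)) for d in recognise(l,n)])
print(robot.current_time_s(), robot.current_tool_pos(), robot.current_eef_rot())
E
```

```text
pics
side {'mtx': array([[501.31698202,   0.        , 275.23045105],
       [  0.        , 501.31698202, 202.89265584],
       [  0.        ,   0.        ,   1.        ]]), 'extrinsics': array([[-0.97159992, -0.23617437,  0.01467176,  0.44966323],
       [ 0.18048104, -0.6995287 ,  0.69143777, -0.23014725],
       [-0.15303656,  0.67444886,  0.72228703, -1.62088911],
       [ 0.        ,  0.        ,  0.        ,  1.        ]])}
empty_bin [([257.1, 265.8, 53.0, 45.7], 0.86), ([313.2, 337.3, 55.7, 67.4], 0.69)]
filled_bin [([344.8, 201.7, 43.8, 41.8], 0.73), ([272.8, 185.0, 49.8, 26.2], 0.56)]
empty_bin_red [([257.6, 265.4, 61.1, 46.1], 0.88), ([312.9, 335.6, 48.0, 66.5], 0.88)]
filled_bin_red [([267.5, 186.1, 50.7, 24.1], 0.82), ([273.2, 185.1, 32.9, 4.4], 0.65), ([344.9, 203.4, 42.4, 34.7], 0.63), ([313.4, 140.4, 39.1, 29.7], 0.28)]
rack [([241.1, 280.1, 63.9, 62.3], 0.96), ([272.0, 183.9, 31.7, 3.1], 0.26)]
board [([268.2, 190.6, 68.8, 46.4], 0.9)]
top {'mtx': array([[433.82379652,   0.        , 276.37960655],
       [  0.        , 433.82379652, 210.21526126],
       [  0.        ,
[... 182 characters left out ...]
83022, -0.00601238,  0.99646191, -1.35719792],
       [ 0.        ,  0.        ,  0.        ,  1.        ]])}
empty_bin [([169.1, 282.1, 60.8, 57.6], 0.79), ([194.4, 216.9, 31.8, 60.7], 0.75)]
filled_bin [([338.2, 191.8, 38.7, 62.3], 0.88), ([345.1, 283.9, 60.4, 43.5], 0.79)]
empty_bin_red [([167.1, 284.2, 57.5, 57.2], 0.74), ([196.5, 215.4, 31.0, 59.1], 0.67)]
filled_bin_red [([341.2, 190.4, 37.2, 62.3], 0.88), ([195.2, 215.0, 38.1, 61.6], 0.72), ([269.5, 230.4, 23.7, 58.2], 0.57), ([345.6, 282.7, 52.1, 41.0], 0.56)]
rack [([198.8, 200.4, 45.1, 70.1], 0.8)]
board [([345.7, 188.9, 88.0, 102.8], 0.62)]
0.7 [ 0.21818115 -0.5049186   0.24833805] [ 1.79993554e+02 -9.03781594e-04  2.33680973e+01]
```

```bash
python3 - <<'E'
import cv2
a=cv2.imread("pics/top0.png"); 
cv2.imwrite("pics/top0c.png",cv2.resize(a[120:330,130:410],None,fx=2.8,fy=2.8,interpolation=cv2.INTER_CUBIC))
a=cv2.imread("pics/side0.png")
cv2.imwrite("pics/side0c.png",cv2.resize(a[140:400,190:400],None,fx=2.3,fy=2.3,interpolation=cv2.INTER_CUBIC))
E
```

```text
(no output)
```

View pics/top0c.png

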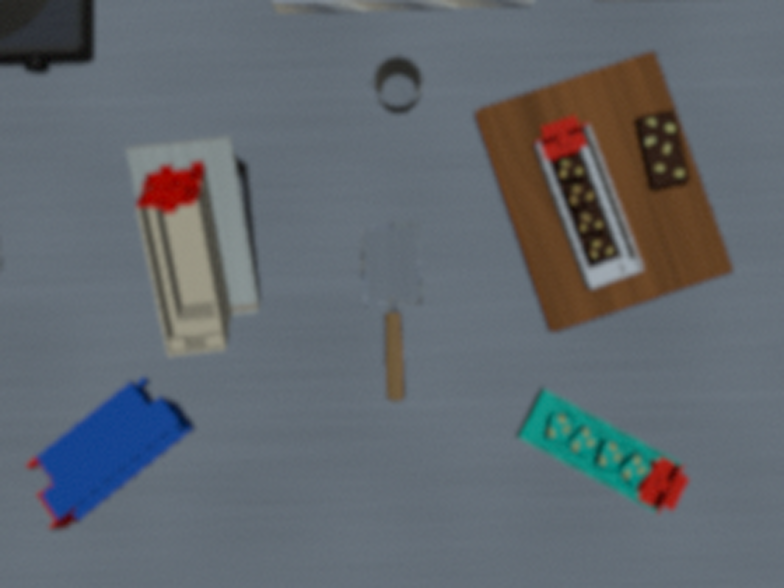

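View pics/side0c.png

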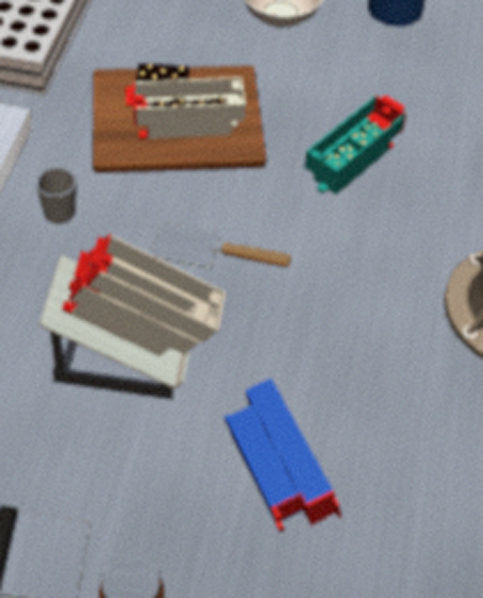

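View pics/top0.png

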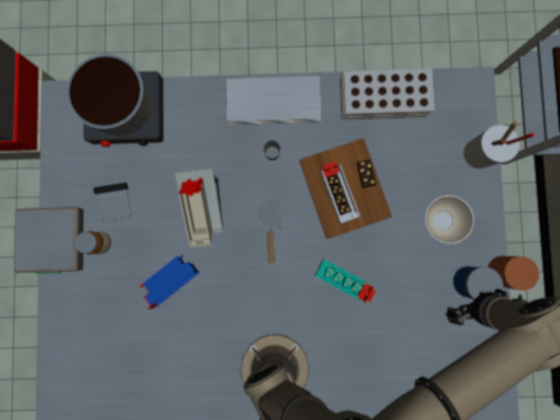

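```bash
python3 - <<'E'
import cv2
a=cv2.imread("pics/top0.png"); b=cv2.imread("pics/side0.png")
f=lambda im,x,y,w,h,s:cv2.resize(im[y:y+h,x:x+w],None,fx=s,fy=s,interpolation=cv2.INTER_NEAREST)
cv2.imwrite("pics/z1.png",cv2.hconcat([f(a,310,150,60,80,6.0),f(a,165,160,65,95,480/95.)]) if 0 else f(a,310,155,60,75,8))
cv2.imwrite("pics/z2.png",f(a,170,162,60,90,6.6))
cv2.imwrite("pics/z3.png",f(b,235,165,70,40,10))
cv2.imwrite("pics/z4.png",f(b,200,235,100,80,7))
E
```

```text
(no output)
```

View pics/z1.png

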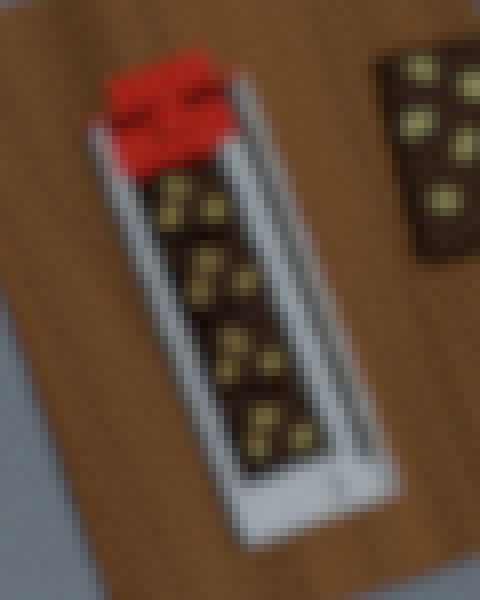

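View pics/z2.png

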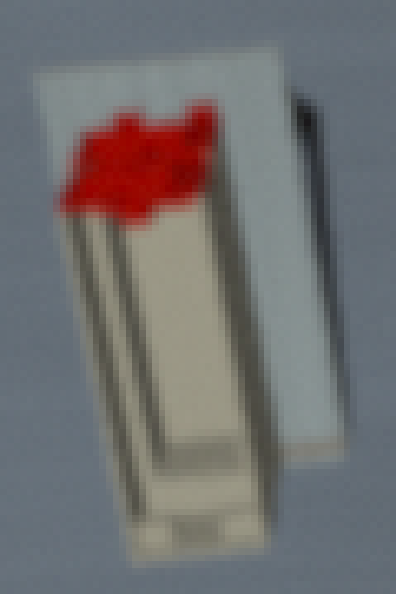

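View pics/z3.png

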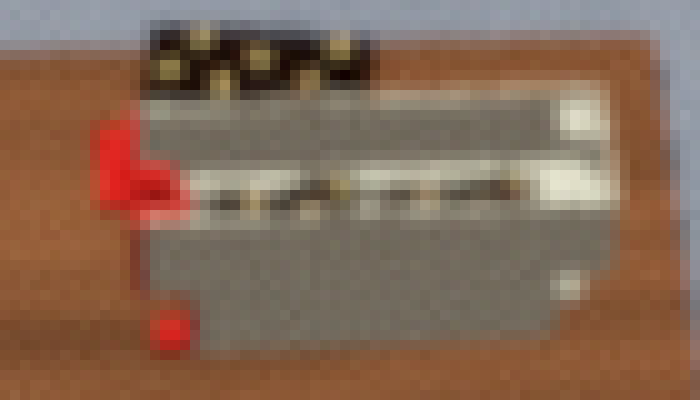

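View pics/z4.png

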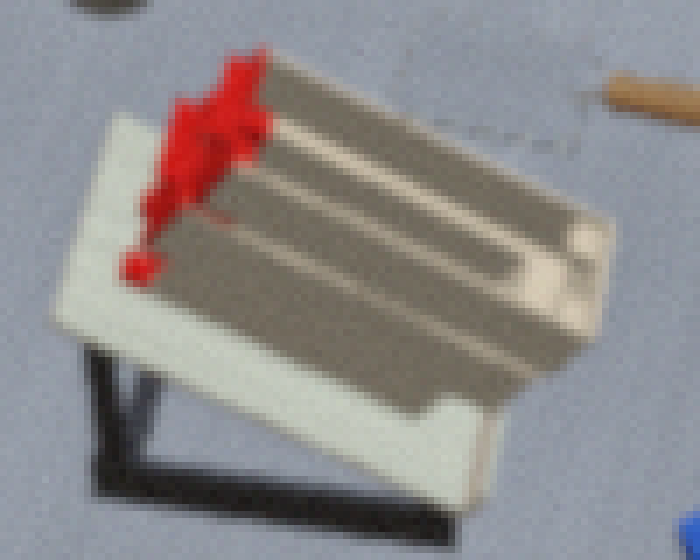

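```bash
cat > fit.py <<'E'
import numpy as np, cv2
from scipy.spatial.transform import Rotation as R
from scipy.optimize import minimize
from station import vision
S=8
C={n:vision.calibration(n) for n in("side","top")}
def proj(n,P):
    E=C[n]["extrinsics"];K=C[n]["mtx"]
    c=P@E[:3,:3].T+E[:3,3]; x=c[:,0]/-c[:,2]; y=-c[:,1]/-c[:,2]
    return np.c_[K[0,0]*x+K[0,2],K[1,1]*y+K[1,2]]
def box(x0,x1,y0,y1,z0,z1): return np.array([[x,y,z] for x in(x0,x1) for y in(y0,y1) for z in(z0,z1)])/1000.
BIN=[box(-66.5,66.5,-23,23,0,40),box(-85,85,-30,30,37,74),box(85,97,-20,20,70,74),
     box(-78.5,-66.5,-6,6,0,6),box(66.5,78.5,10.5,23,0,6),box(66.5,78.5,-23,-10.5,0,6)]
def Tf(pos,rot):
    T=np.eye(4);T[:3,:3]=rot;T[:3,3]=pos;return T
def filledT(p): return Tf([p[0],p[1],.024],R.from_euler("z",p[2]).as_matrix())
def rackT(p): return Tf([p[0],p[1],0],R.from_euler("z",p[2]).as_matrix())
RB=np.array([[.866025,0,-.5],[0,1,0],[.5,0,.866025]])
def twinT(p): return rackT(p)@Tf([0,0,.085],RB)
def emptyT(p): return twinT(p)@Tf([0,0,.040],np.eye(3))
def sil(n,Ts,roi,boxes=BIN):
    x0,y0,w,h=roi; m=np.zeros((h*S,w*S),np.uint8)
    for T in Ts:
        for b in boxes:
            q=proj(n,b@T[:3,:3].T+T[:3,3])
            q=((q-[x0,y0]+.5)*S-.5)
            hull=cv2.convexHull(np.round(q*16).astype(np.int32))
            cv2.fillConvexPoly(m,hull,1,cv2.LINE_8,4)
    return m
def up(im,roi):
    x0,y0,w,h=roi; return cv2.resize(im[y0:y0+h,x0:x0+w],None,fx=S,fy=S,interpolation=cv2.INTER_CUBIC)
def big(m,fill=True):
    k,l,s,_=cv2.connectedComponentsWithStats(m.astype(np.uint8)); i=1+np.argmax(s[1:,4]); m=(l==i).astype(np.uint8)
    if fill:
        c,_=cv2.findContours(m,cv2.RETR_EXTERNAL,cv2.CHAIN_APPROX_NONE); cv2.drawContours(m,c,-1,1,-1)
    return m
def fit(views,fT,p0):
    def cost(p,vs=views):
        return sum(float(((sil(n,fT(p),roi)!=m)*w).sum()) for n,roi,m,w in vs)/S/S
    out={}
    for name,vs in [(v[0],[v]) for v in views]+[("both",views)]:
        best=None
        for s in(1,.4):
            p=p0 if best is None else best.x
            sx=np.array([p,p+[.01*s,0,0],p+[0,.01*s,0],p+[0,0,.06*s]])
            best=minimize(cost,p,args=(vs,),method="Nelder-Mead",options=dict(initial_simplex=sx,xatol=1e-5,fatol=.01,maxiter=200))
        out[name]=(best.x,best.fun)
        print(name,np.round(best.x*[1000,1000,57.2958],2),"px err",round(best.fun,1))
    return out
def overlay(fn,im,roi,m,s):
    a=up(im,roi)[:,:,::-1].copy()
    for mm,c in((m,(0,255,0)),(s,(255,0,255))):
        cc,_=cv2.findContours(mm.astype(np.uint8),cv2.RETR_EXTERNAL,cv2.CHAIN_APPROX_NONE); cv2.drawContours(a,cc,-1,c,1)
    cv2.imwrite(fn,cv2.resize(a,None,fx=min(1,780/a.shape[1],590/a.shape[0]),fy=min(1,780/a.shape[1],590/a.shape[0])))
E
cat > est.py <<'E'
from fit import *
T=cv2.imread("pics/top0.png")[:,:,::-1].copy(); D=cv2.imread("pics/side0.png")[:,:,::-1].copy()
# filled
def nb(a): # not brown board
    a=a.astype(float); h=cv2.cvtColor(a.clip(0,255).astype(np.uint8),cv2.COLOR_RGB2HSV).astype(float)
    r,g,b=a[...,0],a[...,1],a[...,2]
    rb=(r-b); white=(rb<.5*30); red=(r>130)&(g<.33*r)
    return white|red
rt=(315,157,50,70); rs=(240,170,60,35)
m1=big(nb(up(T,rt))|(up(T,rt).sum(2)<150)); 
a=up(D,rs).astype(float); m2=big(((a[...,0]-a[...,2])<22)|((a[...,0]>130)&(a[...,1]<.33*a[...,0])))
w2=np.ones(m2.shape); 
# ignore the top strip (slab behind)
w2[:int(11*S),:]=0
v=[("top",rt,m1,np.ones(m1.shape)),("side",rs,m2,w2)]
r=fit(v,lambda p:[filledT(p)],np.array([.55,-.19,.3]))
for n,im,roi,m in(("top",T,rt,m1),("side",D,rs,m2)): overlay(f"pics/f_{n}.png",im,roi,m,sil(n,[filledT(r["both"][0])],roi))
# empty
rt=(172,165,45,90); rs=(208,237,88,65)
def bm(a):
    a=a.astype(float); return (a[...,0]-a[...,2])>-2
a=up(T,rt);m1=big(bm(a)); a=up(D,rs);m2=big(bm(a))
v=[("top",rt,m1,np.ones(m1.shape)),("side",rs,m2,np.ones(m2.shape))]
r2=fit(v,lambda p:[twinT(p),emptyT(p)],np.array([.55,.2,.14]))
for n,im,roi,m in(("top",T,rt,m1),("side",D,rs,m2)): overlay(f"pics/e_{n}.png",im,roi,m,sil(n,[twinT(r2["both"][0]),emptyT(r2["both"][0])],roi))
np.savez("est.npz",f=r["both"][0],e=r2["both"][0])
E
python3 est.py
```

```text
top [ 495.89 -226.     17.6 ] px err 235.3
side [ 524.94 -222.23   19.  ] px err 360.3
both [ 526.94 -217.28   18.21] px err 640.8
top [519.33 213.7    4.88] px err 88.2
side [525.27 238.76  12.82] px err 864.2
both [517.35 213.57   4.98] px err 1017.1
```

```bash
python3 - <<'E'
import cv2,numpy as np
L=[cv2.imread(f"pics/{k}.png") for k in("f_top","f_side","e_top","e_side")]
L=[cv2.resize(l,None,fx=min(390/l.shape[1],295/l.shape[0]),fy=min(390/l.shape[1],295/l.shape[0])) for l in L]
c=np.zeros((600,800,3),np.uint8)
for i,l in enumerate(L): c[(i//2)*300:(i//2)*300+l.shape[0],(i%2)*400:(i%2)*400+l.shape[1]]=l
cv2.imwrite("pics/ov1.png",c)
E
```

```text
(no output)
```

View pics/ov1.png

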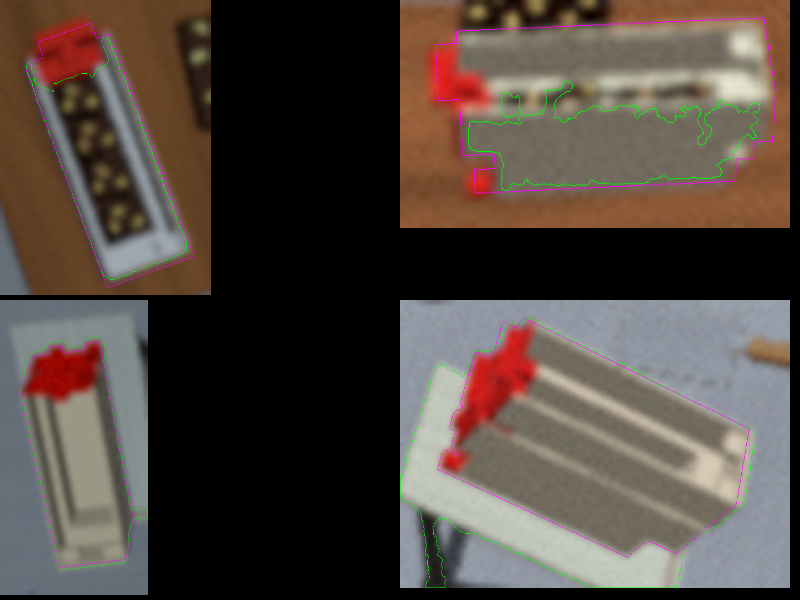

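```bash
python3 - <<'E'
import cv2
T=cv2.imread("pics/top0.png")[:,:,::-1];D=cv2.imread("pics/side0.png")[:,:,::-1]
print("top: red",T[165,329],T[173,330],"brown",T[165,316],T[200,352],"white",T[219,345])
print("side red",D[184,246],D[198,252],"brown",D[200,240],D[190,299],"wall",D[195,270],D[180,270],"white",D[177,293])
print("rack side",D[290,250],D[260,216],D[287,265],"wall",D[280,240],D[290,255],"beige",D[275,276],D[257,262],"table",D[245,290],"red",D[250,228])
E
```

```text
top: red [162  35  26] [152  29  21] brown [95 63 36] [97 97 96] white [156 165 173]
side red [218  36  29] [216  35  31] brown [121  75  48] [143  91  57] wall [113 107  93] [117 111  97] white [213 211 188]
rack side [149 148 136] [195 201 189] [112 105  93] wall [111 106  94] [114 107  94] beige [213 202 179] [110 105  91] table [146 143 142] red [180  50  51]
```

```bash
python3 - <<'E'
s=open("est.py").read()
i=s.index("rt=(315"); j=s.index("w2=np.ones")
s=s[:i]+'''rt=(315,157,50,70); rs=(240,170,60,35)
def nb2(a):
    a=a.astype(float); q=a[...,1]/(a[...,0]+1); return (q<.43)|(q>.80)
m1=big(nb2(up(T,rt)));m2=big(nb2(up(D,rs)))
k=np.ones((13,13),np.uint8); m1=big(cv2.morphologyEx(m1,cv2.MORPH_OPEN,k)); m2=big(cv2.morphologyEx(m2,cv2.MORPH_OPEN,k))
'''+s[j:]
s=s.replace('a=up(T,rt);m1=big(bm(a)); a=up(D,rs);m2=big(bm(a))','''a=up(T,rt);m1=big(cv2.morphologyEx(big(bm(a)),cv2.MORPH_OPEN,np.ones((41,41),np.uint8)))
a=up(cv2.GaussianBlur(D,(3,3),.6),rs).astype(float);m2=big((a[...,0]-a[...,2])/(a[...,0]+1)>.11);m2=big(cv2.morphologyEx(m2,cv2.MORPH_OPEN,np.ones((13,13),np.uint8)))''')
s+='''
L=[cv2.imread(f"pics/{k}.png") for k in("f_top","f_side","e_top","e_side")]
L=[cv2.resize(l,None,fx=min(390/l.shape[1],295/l.shape[0]),fy=min(390/l.shape[1],295/l.shape[0])) for l in L]
c=np.zeros((600,800,3),np.uint8)
for i,l in enumerate(L): c[(i//2)*300:(i//2)*300+l.shape[0],(i%2)*400:(i%2)*400+l.shape[1]]=l
cv2.imwrite("pics/ov2.png",c)
'''
open("est.py","w").write(s)
E
python3 est.py
```

```text
top [ 495.62 -227.04   17.14] px err 489.0
side [ 524.47 -215.88   18.57] px err 90.7
both [ 527.13 -216.81   17.78] px err 594.6
top [518.88 213.58   4.8 ] px err 71.2
side [518.45 212.82   2.6 ] px err 132.0
both [518.57 213.29   4.54] px err 214.2
```

View pics/ov2.png

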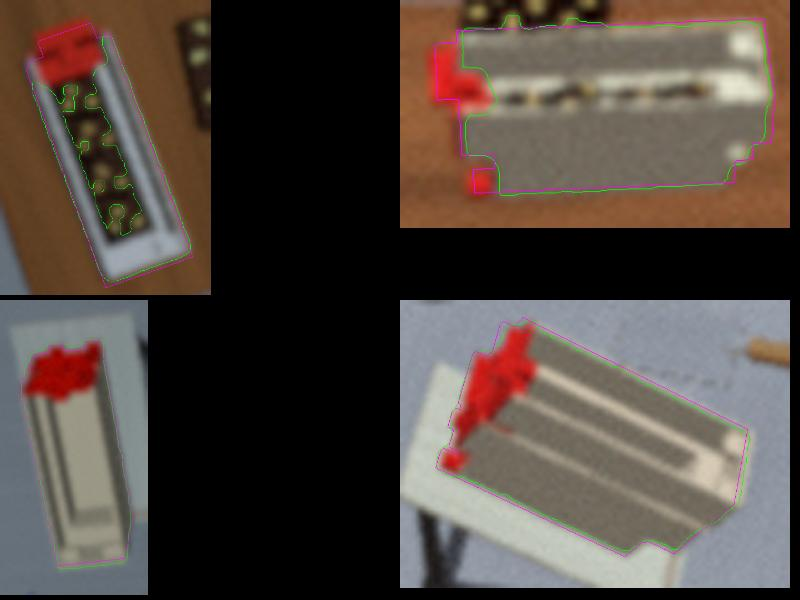

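```bash
sed -i 's/^m1=big(nb2(up(T,rt)));m2=big(nb2(up(D,rs)))/kc=np.ones((41,41),np.uint8); m1=big(cv2.morphologyEx(nb2(up(T,rt)).astype(np.uint8),cv2.MORPH_CLOSE,kc)|(up(T,rt).sum(2)<110));m2=big(cv2.morphologyEx(nb2(up(D,rs)).astype(np.uint8),cv2.MORPH_CLOSE,np.ones((17,17),np.uint8)))/' est.py; python3 est.py
```

```text
top [ 529.83 -216.45   18.51] px err 54.5
side [ 530.01 -213.44   18.41] px err 27.7
both [ 529.89 -215.36   18.17] px err 97.4
top [518.88 213.58   4.8 ] px err 71.2
side [518.45 212.82   2.6 ] px err 132.0
both [518.57 213.29   4.54] px err 214.2
```

View pics/ov2.png

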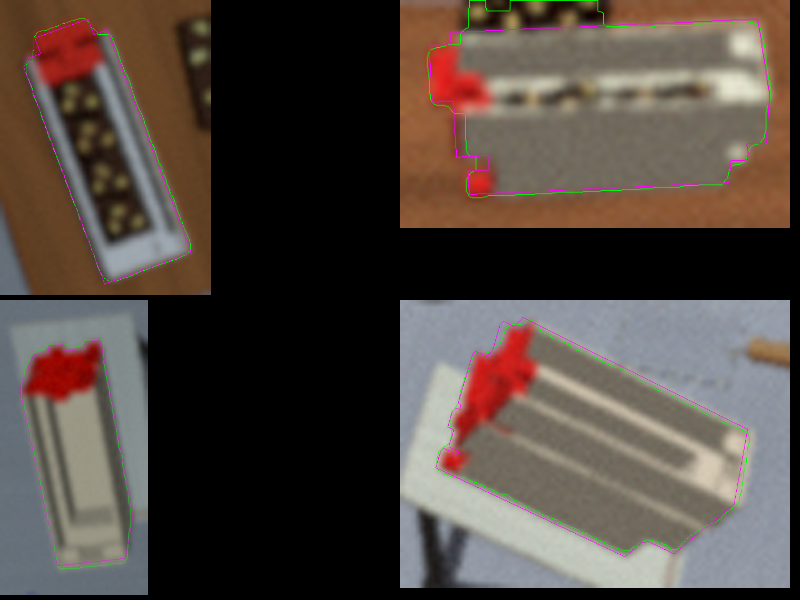

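```bash
cat > plan.py <<'E'
from fit import *
from station import robot,fingers,recognise
e=np.load("est.npz"); F=e["f"]; Eb=e["e"]
def tool(binT,sgn,up=0.,grip=.057):
    """TCP pose holding the bin at binT; up = offset along bin z"""
    Rb=binT[:3,:3]; z=-Rb[:,2]; y=sgn*Rb[:,1]; x=np.cross(y,z)
    Rt=np.c_[x,y,z]; p=binT[:3,3]+Rb[:,2]*(grip+up)+.002*z
    return p,R.from_matrix(Rt).as_euler("xyz",degrees=True)
def stackT(p,h=.068):
    T=filledT(p)@Tf([0,0,h],R.from_euler("z",np.pi).as_matrix()); return T
E
python3 - <<'E'
from plan import *
print(robot.tip_reach)
for s in(1,-1):
    for nm,(p,o) in dict(pre=tool(emptyT(Eb),s,.09),grip=tool(emptyT(Eb),s,.002),out=tool(emptyT(Eb),s,.1),hi=tool(stackT(F),s,.12),dn=tool(stackT(F),s,0.002)).items():
        q=robot.inverse_kinematics(list(p),list(o)); print(s,nm,np.round(p,3),np.round(o,1),None if q is None else np.round(q,0))
E
```

```text
0.017
1 pre [0.426 0.206 0.245] [-180.    30.  -175.5] [ -3.  -8. -33. 121.  17.  41.  47.]
1 grip [0.47  0.209 0.169] [-180.    30.  -175.5] [ 13.   6. -52. 123.  40.  33.  28.]
1 out [0.421 0.206 0.254] [-180.    30.  -175.5] [ -7.  -9. -29. 121.  17.  43.  47.]
1 hi [ 0.53  -0.215  0.267] [180.    0.   18.2] [ 29.  21. -12.  81.   4.  79. -55.]
1 dn [ 0.53  -0.215  0.149] [180.    0.   18.2] [ 29.  25. -12.  91.   6.  64. -56.]
-1 pre [0.426 0.206 0.245] [180.  -30.    4.5] [  24.  -11.  -55.  121.    7.   39. -122.]
-1 grip [0.47  0.209 0.169] [180.  -30.    4.5] [ -67.    2.   32.  125.   29.   30. -143.]
-1 out [0.421 0.206 0.254] [180.  -30.    4.5] [  26.  -14.  -55.  120.    3.   41. -118.]
-1 hi [ 0.53  -0.215  0.267] [-180.     0.  -161.8] [ 45.  24. -36.  80.  14.  81. 117.]
-1 dn [ 0.53  -0.215  0.149] [-180.     0.  -161.8] [ 46.  29. -36.  90.  18.  67. 114.]
```

```bash
python3 - <<'E'
from plan import *
p,o=tool(emptyT(Eb),1,.085)
q=np.array(robot.current_joint_positions())
try:
    robot.line_to([.25,-.45,.35],velocity=.25)
except Exception as x: print(x)
ph,oh=tool(emptyT(Eb),1,.13)
try: robot.move_to(list(ph),list(oh))
except Exception as x: print("hi",x); robot.move_to(list(p),list(o))
fingers.gripper_to(1.0)
print(robot.current_time_s(),np.round(robot.current_joint_positions(),1),robot.current_tool_pos(),ph,robot.current_contact_force())
for n in("top","side"): cv2.imwrite(f"pics/{n}1.png",vision.grab_frame(n)[:,:,::-1])
a=cv2.imread("pics/top1.png")[120:320,120:300];b=cv2.imread("pics/side1.png")[170:370,170:350]
cv2.imwrite("pics/pre1.png",cv2.resize(cv2.hconcat([a,b]),None,fx=2.2,fy=2.2,interpolation=cv2.INTER_CUBIC))
E
```

```text
3.95 [-12.2 -12.  -24.9 119.3  15.   47.   48.8] [0.40681389 0.2039256  0.27990788] [0.40642653 0.20438347 0.27985562] [0.16416949 0.78580035 0.05824634]
```

View pics/pre1.png

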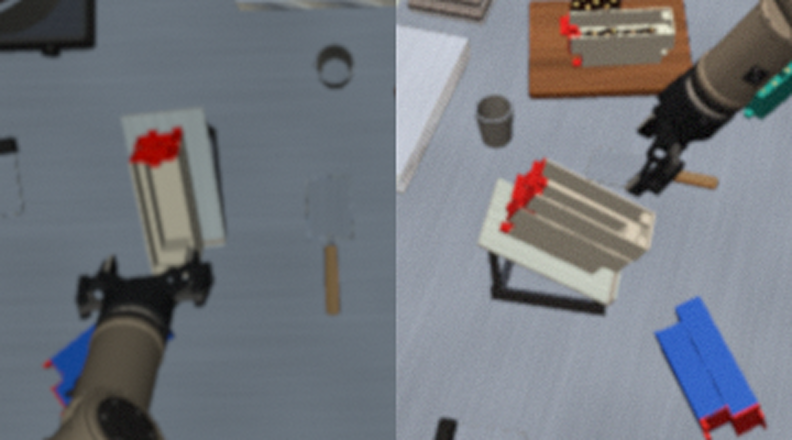

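```bash
python3 - <<'E'
from plan import *
p,o=tool(emptyT(Eb),1,.03); 
print(robot.line_to(list(p),list(o),velocity=.2,f_stop=8))
p,o=tool(emptyT(Eb),1,.001); 
print(robot.line_to(list(p),list(o),velocity=.06,f_stop=6))
print(robot.current_tool_pos(),p,robot.current_contact_force(),np.round(robot.current_joint_positions(),1),robot.current_time_s())
for n in("top","side"): cv2.imwrite(f"pics/{n}2.png",vision.grab_frame(n)[:,:,::-1])
a=cv2.imread("pics/top2.png")[150:270,150:260];b=cv2.imread("pics/side2.png")[210:330,190:300]
cv2.imwrite("pics/pre2.png",cv2.resize(cv2.hconcat([a,b]),None,fx=3.5,fy=3.5,interpolation=cv2.INTER_CUBIC))
E
```

```text
False
False
[0.47083094 0.20980323 0.16868549] [0.47072392 0.20949188 0.1681384 ] [ 1.42925814  0.71593148 -0.56386946] [-10.2   3.9 -26.8 123.7  34.5  31.3  31.6] 5.3333
```

View pics/pre2.png

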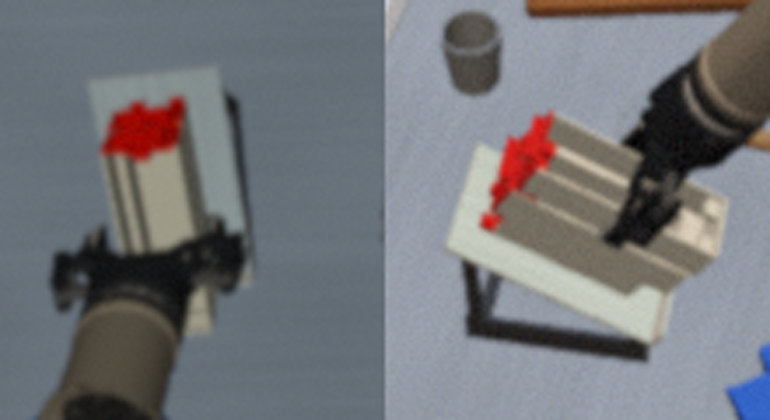

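```bash
python3 - <<'E'
from plan import *
fingers.gripper_to(0.0,force=40); g=robot.current_finger_gap()
print("gap",g,robot.current_contact_force())
p0=np.array(robot.current_tool_pos())
for d in(.02,.06,.12):
    p,o=tool(emptyT(Eb),1,.001+d)
    robot.line_to(list(p),list(o),velocity=.08)
    print(d,robot.current_contact_force(),robot.current_finger_gap())
print(robot.current_tool_pos(),p,np.round(robot.current_joint_positions(),1),robot.current_time_s())
for n in("top","side"): cv2.imwrite(f"pics/{n}3.png",vision.grab_frame(n)[:,:,::-1])
a=cv2.imread("pics/top3.png")[150:270,150:260];b=cv2.imread("pics/side3.png")[200:320,200:310]
cv2.imwrite("pics/pre3.png",cv2.resize(cv2.hconcat([a,b]),None,fx=3.5,fy=3.5,interpolation=cv2.INTER_CUBIC))
E
```

```text
gap 0.6950030196117691 [-3.41884837 -1.81093342  4.19157843]
0.02 [ 0.81896541  0.7172441  -0.16733053] 0.6948797705444008
0.06 [-0.1502396  -0.18252527 -0.41379194] 0.6966678445364608
0.12 [-0.44210093 -0.19844872 -1.09213927] 0.7008592282248003
[0.4107592  0.20447028 0.27148662] [0.41091239 0.20473987 0.2720614 ] [-11.  -11.1 -26.  119.8  15.5  45.7  48.4] 7.7417
```

View pics/pre3.png

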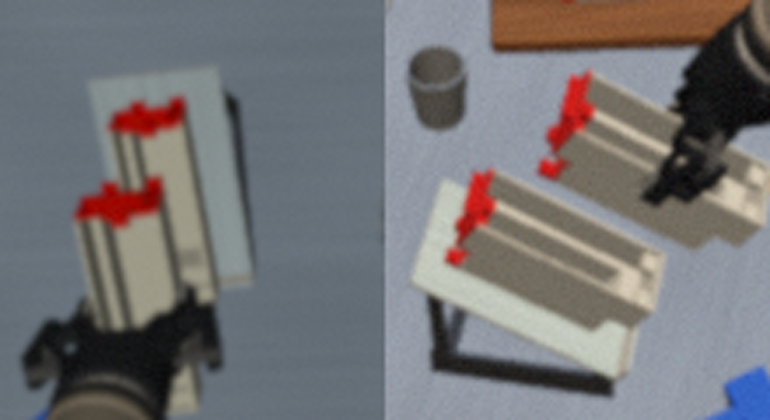

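```bash
python3 - <<'E'
from plan import *
p=np.array(robot.current_tool_pos());p[2]+=.06
try: robot.line_to(list(p),velocity=.15)
except Exception as x: print(x)
p,o=tool(stackT(F),1,.14); q=robot.inverse_kinematics(list(p),list(o)); print(np.round(q,1))
robot.move_to(list(p),list(o))
p,o=tool(stackT(F),1,.06); robot.line_to(list(p),list(o),velocity=.15); robot.pause(.3)
print(robot.current_tool_pos(),p,robot.current_eef_rot(),o,np.round(robot.current_joint_positions(),1),robot.current_time_s(),robot.current_finger_gap(),robot.current_contact_force())
for n in("top","side"): cv2.imwrite(f"pics/{n}4.png",vision.grab_frame(n)[:,:,::-1])
a=cv2.imread("pics/top4.png")[140:260,290:400];b=cv2.imread("pics/side4.png")[130:250,220:330]
cv2.imwrite("pics/pre4.png",cv2.resize(cv2.hconcat([a,b]),None,fx=3.5,fy=3.5,interpolation=cv2.INTER_CUBIC))
E
```

```text
[ 31.1  20.3 -15.1  78.4   5.2  82.  -55.6]
[ 0.5304224  -0.21553685  0.20794382] [ 0.52989414 -0.21536113  0.207     ] [ 1.79931155e+02 -8.17390554e-02  1.81693846e+01] [180.           0.          18.17074118] [ 31.2  22.6 -14.9  86.4   6.   71.7 -56.3] 11.0333 0.6969479424259742 [ 0.05848574  0.17704544 -0.94835854]
```

View pics/pre4.png

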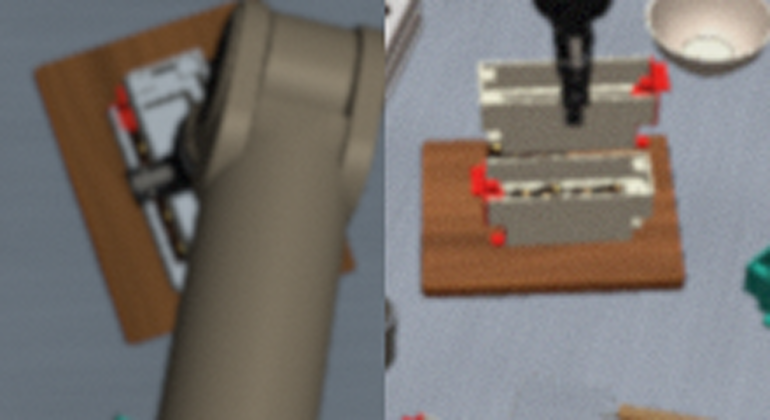

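```bash
cat > ov4.py <<'E'
from plan import *
import sys
k=sys.argv[1]; roi=(240,140,75,65)
tp=np.array(eval(sys.argv[2])); yaw=np.radians(eval(sys.argv[3]))
D=cv2.imread(f"pics/side{k}.png")[:,:,::-1].copy()
T=Tf(tp-[0,0,.002*-1+.058+.000],R.from_euler("z",yaw+np.pi).as_matrix())
a=up(D,roi)[:,:,::-1].copy()
def dr(Tm,c):
    m=sil("side",[Tm],roi); cc,_=cv2.findContours(m,cv2.RETR_EXTERNAL,cv2.CHAIN_APPROX_NONE); cv2.drawContours(a,cc,-1,c,1)
    # inner rim
    for z in(74,):
        P=np.array([[x,y,z] for x,y in((-85,-30),(85,-30),(85,30),(-85,30))])/1000.
        q=(proj("side",P@Tm[:3,:3].T+Tm[:3,3])-roi[:2]+.5)*S-.5
        cv2.polylines(a,[np.round(q).astype(int)],True,c,1)
dr(T,(255,0,255)); dr(filledT(F),(0,255,0)); cv2.imwrite(f"pics/ovh{k}.png",a)
E
python3 ov4.py 4 "[.53042,-.21554,.20794]" 18.17
```

```text
(no output)
```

View pics/ovh4.png

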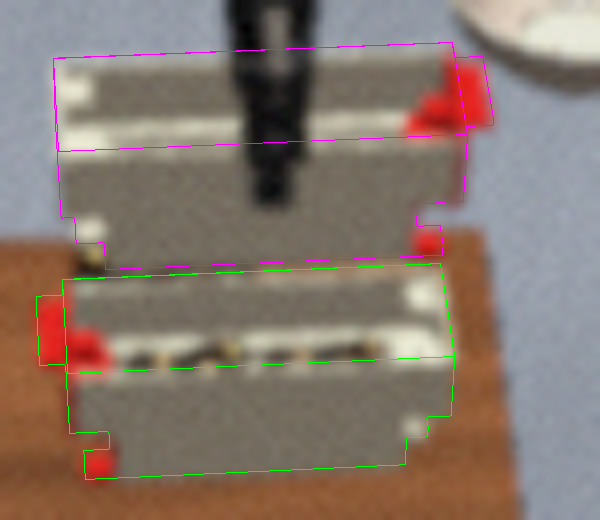

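```bash
cat > hf.py <<'E'
from plan import *
roi=(240,140,75,65)
D=cv2.imread("pics/side4.png")[:,:,::-1].copy()
a=up(cv2.GaussianBlur(D,(3,3),.6),roi).astype(float)
r,g,b=[a[...,i] for i in range(3)]
m=((g/(r+1)<.43)|(((r-b)/(r+1)>.09)&(g/(r+1)>.8))).astype(np.uint8)
m=big(cv2.morphologyEx(m,cv2.MORPH_CLOSE,np.ones((25,25),np.uint8)))
w=np.ones(m.shape); w[:210,222:322]=0; w[:130,455:]=0 ; w[:, :]*=1
w2=w.copy(); w2[110:,:]*=1
tp=np.array([.53042,-.21554]); 
def HT(d): # d=(along bin length L, lateral, dz) relative to filled axes
    c,s=np.cos(F[2]),np.sin(F[2])
    return Tf([tp[0]+c*d[0]-s*d[1],tp[1]+s*d[0]+c*d[1],.20794-.056+d[2]],R.from_euler("zy",[np.pi+F[2],d[3]]).as_matrix())
def FT(d):
    c,s=np.cos(F[2]),np.sin(F[2]); return filledT([F[0]+c*d[0]-s*d[1],F[1]+s*d[0]+c*d[1],F[2]])
def cost(v): 
    s=sil("side",[HT([v[0],0,v[1],v[2]]),FT([v[3],v[4]])],roi); return ((s!=m)*w).sum()/64.
x0=np.zeros(5); sx=np.vstack([x0]+[x0+np.eye(5)[i]*[.005,.005,.03,.005,.005][i] for i in range(5)])
o=minimize(cost,x0,method="Nelder-Mead",options=dict(initial_simplex=sx,xatol=1e-5,fatol=.01,maxiter=600))
print("along,dz,pitchdeg,filled along,lat",np.round(o.x*[1000,1000,57.3,1000,1000],2),o.fun,cost(x0))
v=o.x; overlay("pics/hf.png",D,roi,m,sil("side",[HT([v[0],0,v[1],v[2]]),FT([v[3],v[4]])],roi))
E
python3 hf.py
```

```text
along,dz,pitchdeg,filled along,lat [-3.01 -6.63  0.57  0.12  1.6 ] 114.671875 232.640625
```

View pics/hf.png

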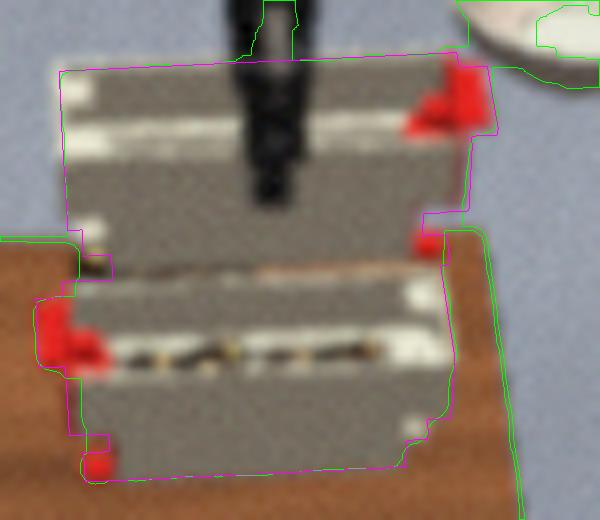

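```bash
cat >> hf.py <<'E'
m=((g/(r+1)<.43)|(((r-b)/(r+1)>.09)&(g/(r+1)>.8))).astype(np.uint8); m[:55,460:]=0; m[228:]=0; m[:, 500:]=0
m[:225,222:322]|=0
m=big(cv2.morphologyEx(m,cv2.MORPH_CLOSE,np.ones((15,15),np.uint8)))
w=np.ones(m.shape); w[:,222:322]=0; w[228:]=0; w[:62,458:]=0; w[:,500:]=0
def cost(v): 
    s=sil("side",[HT([v[0],v[3],v[1],v[2]])],roi); return ((s!=m)*w).sum()/64.
for free in ([1,1,1,0],[1,0,1,0],[1,0,0,1],[1,0,1,1]):
    idx=[i for i in range(4) if free[i]]
    def c2(u): 
        v=np.zeros(4); v[idx]=u; return cost(v)
    x0=np.zeros(len(idx)); sx=np.vstack([x0]+[x0+np.eye(len(idx))[j]*[.005,.005,.03,.005][i] for j,i in enumerate(idx)])
    o=minimize(c2,x0,method="Nelder-Mead",options=dict(initial_simplex=sx,xatol=1e-5,fatol=.01,maxiter=600))
    v=np.zeros(4); v[idx]=o.x; print("along,dz,pitch,lat",np.round(v*[1000,1000,57.3,1000],2),round(o.fun,1),round(c2(x0),1))
overlay("pics/hf.png",D,roi,m,sil("side",[HT([v[0],v[3],v[1],v[2]])],roi))
E
python3 hf.py
```

```text
along,dz,pitchdeg,filled along,lat [-3.01 -6.63  0.57  0.12  1.6 ] 114.671875 232.640625
along,dz,pitch,lat [-3.93 -6.43  1.2   0.  ] 23.9 91.2
along,dz,pitch,lat [-1.26  0.   -1.52  0.  ] 69.0 91.2
along,dz,pitch,lat [-2.53  0.    0.    7.45] 32.7 91.2
along,dz,pitch,lat [-3.58  0.    1.36  7.46] 27.0 91.2
```

View pics/hf.png

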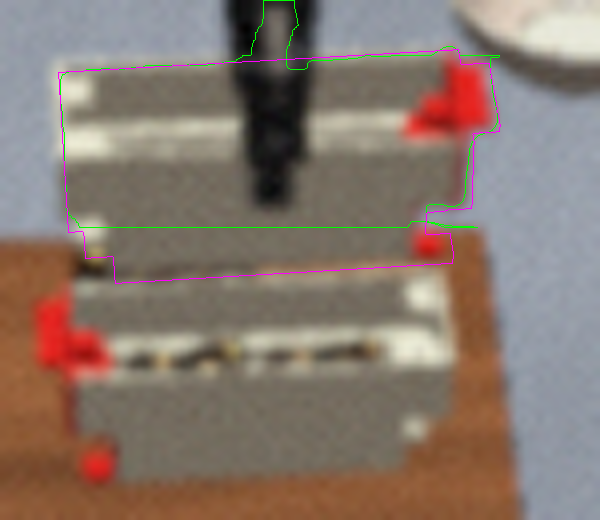

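```bash
cat > red.py <<'E'
from plan import *
D=cv2.imread("pics/side4.png")[:,:,::-1].astype(float)
rn=np.clip((D[...,0]-1.9*D[...,1]),0,None)
def HT(): return Tf([.53042,-.21554,.20794-.056],R.from_euler("z",np.pi+F[2]).as_matrix())
roi=(240,140,75,65)
for nm,T in(("held",HT()),("filled",filledT(F))):
    for bi in(4,5):
        q=proj("side",BIN[bi]@T[:3,:3].T+T[:3,3]); h=cv2.convexHull(q.astype(np.float32)); M=cv2.moments(h); c=np.array([M["m10"]/M["m00"],M["m01"]/M["m00"]])
        x0,y0=np.round(c).astype(int); W=rn[y0-4:y0+5,x0-4:x0+5]; ys,xs=np.mgrid[y0-4:y0+5,x0-4:x0+5]
        print(nm,bi,"model",c.round(2),"img",((xs*W).sum()/W.sum()).round(2),((ys*W).sum()/W.sum()).round(2),W.sum().round())
    q=proj("side",np.array([[0,0,.03],[.001,0,.03],[0,.001,.03]])@T[:3,:3].T+T[:3,3]); print("px/mm x",q[1]-q[0],"y",q[2]-q[0])
E
python3 red.py
```

```text
held 4 model [291.96 163.13] img nan nan 0.0
held 5 model [292.94 169.6 ] img 293.2 170.11 918.0
px/mm x [ 0.29132691 -0.01206163] y [-0.02153199 -0.19386954]
filled 4 model [251.74 197.54] img 251.67 197.84 1324.0
filled 5 model [251.32 191.01] img 248.0 188.54 64.0
px/mm x [-0.27649899  0.01240623] y [0.02037    0.19429973]red.py:10: RuntimeWarning: invalid value encountered in scalar divide
  print(nm,bi,"model",c.round(2),"img",((xs*W).sum()/W.sum()).round(2),((ys*W).sum()/W.sum()).round(2),W.sum().round())
```

```bash
python3 - <<'E'
from plan import *
c,s=np.cos(F[2]),np.sin(F[2]); sh=np.array([c,s,0])*.0005
def go(u,v,f=None):
    p,o=tool(stackT(F),1,u); return robot.line_to(list(p+sh),list(o),velocity=v,f_stop=f)
go(.016,.1); robot.pause(.2); print(robot.current_tool_pos(),robot.current_contact_force())
r=go(-.004,.012,2.5)
print(r,robot.current_tool_pos(),robot.current_contact_force(),robot.current_torque(),robot.current_eef_rot(),robot.current_time_s())
for n in("top","side"): cv2.imwrite(f"pics/{n}5.png",vision.grab_frame(n)[:,:,::-1])
a=cv2.imread("pics/top5.png")[140:260,290:400];b=cv2.imread("pics/side5.png")[145:215,235:305]
cv2.imwrite("pics/pre5.png",cv2.resize(b,None,fx=8,fy=8,interpolation=cv2.INTER_CUBIC))
E
```

```text
[ 0.53103712 -0.21539784  0.16396981] [-0.78073557 -1.01173108 -1.18067311]
True [ 0.53033425 -0.21518712  0.14878537] [-0.30739424 -0.48097874  4.99152906] [-0.0057486   0.02717226  0.04032515] [-1.79993356e+02  1.09226566e-02  1.81704126e+01] 13.0417
```

View pics/pre5.png

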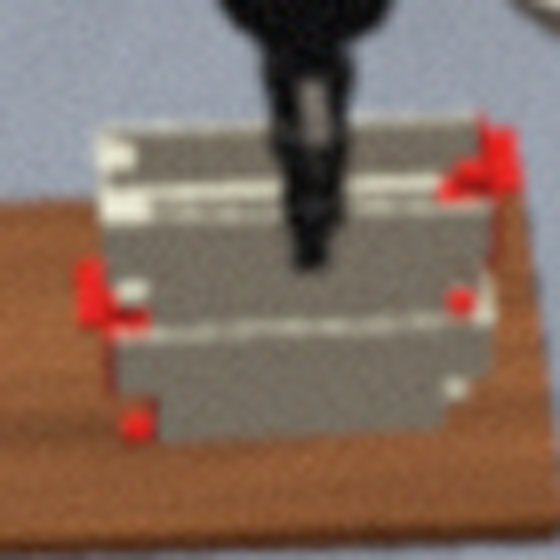

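```bash
python3 - <<'E'
from plan import *
print(robot.current_contact_force())
fingers.gripper_to(0.82); robot.pause(.2); print(robot.current_contact_force(),robot.current_tool_pos())
fingers.gripper_to(1.0); p=np.array(robot.current_tool_pos())
robot.line_to([p[0],p[1],.20],velocity=.08); robot.line_to([p[0],p[1],.33],velocity=.2)
try: robot.move_to([.3,-.45,.35],[180,0,18])
except Exception as x: print(x)
robot.pause(.3)
for n in("top","side"): cv2.imwrite(f"pics/{n}6.png",vision.grab_frame(n)[:,:,::-1])
print(robot.current_time_s(),robot.current_tool_pos())
a=cv2.imread("pics/top6.png")[150:235,310:380];b=cv2.imread("pics/side6.png")[145:215,235:305]
cv2.imwrite("pics/a6.png",cv2.resize(a,None,fx=7,fy=7,interpolation=cv2.INTER_CUBIC));cv2.imwrite("pics/b6.png",cv2.resize(b,None,fx=8,fy=8,interpolation=cv2.INTER_CUBIC))
E
```

```text
[-0.29898554 -0.12607155  4.90060713]
[ 0.19755304  0.31141134 -0.67725508] [ 0.52899435 -0.21478604  0.14706482]
17.175 [ 0.30048916 -0.44968217  0.34999636]
```

View pics/a6.png

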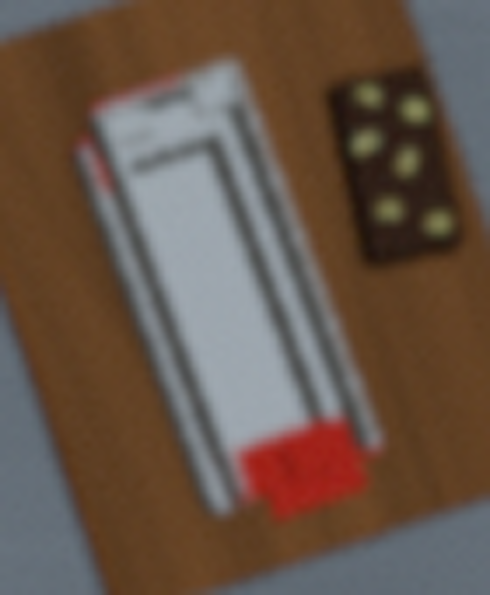

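View pics/b6.png

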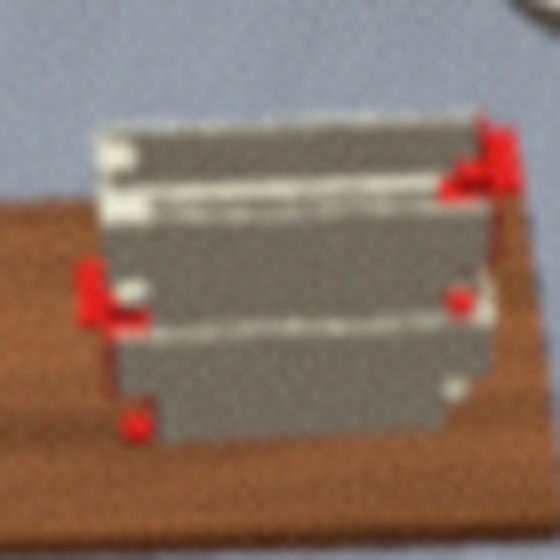

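View pics/top6.png

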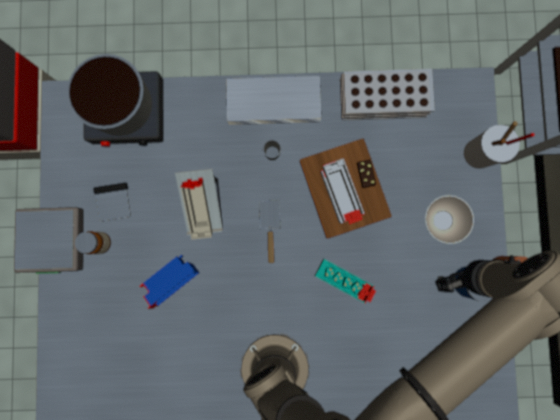

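```bash
cat > fin.py <<'E'
from plan import *
T=cv2.imread("pics/top6.png")[:,:,::-1].copy(); D=cv2.imread("pics/side6.png")[:,:,::-1].copy()
def fgf(a,n):
    r,g,b=[a[...,i].astype(float) for i in range(3)]; q=g/(r+1)
    return (q<.43)|(q>.80)
rt=(313,150,52,80); m1=big(cv2.morphologyEx(fgf(up(T,rt),0).astype(np.uint8),cv2.MORPH_CLOSE,np.ones((31,31),np.uint8)))
m1=big(cv2.morphologyEx(m1,cv2.MORPH_OPEN,np.ones((13,13),np.uint8)))
def ET(d):
    c,s=np.cos(F[2]),np.sin(F[2]); X=stackT(F); X[:3,3]+=[c*d[0]-s*d[1],s*d[0]+c*d[1],0]; X[:3,:3]=R.from_euler("z",np.pi+F[2]+d[2]).as_matrix(); return X
def cost(d): return (sil("top",[filledT(F),ET(d)],rt)!=m1).sum()/64.
x0=np.zeros(3); sx=np.vstack([x0]+[x0+np.eye(3)[i]*[.005,.005,.04][i] for i in range(3)])
o=minimize(cost,x0,method="Nelder-Mead",options=dict(initial_simplex=sx,xatol=1e-5,fatol=.01))
print("top: along,lat mm,yaw deg",np.round(o.x*[1000,1000,57.3],2),round(o.fun,1),round(cost(x0),1))
overlay("pics/fin.png",T,rt,m1,sil("top",[filledT(F),ET(x0)],rt))
roi=(235,145,70,70); a=up(D,roi)[:,:,::-1].copy()
for X,c in((filledT(F),(0,255,0)),(ET(x0),(255,0,255))):
    cc,_=cv2.findContours(sil("side",[X],roi),cv2.RETR_EXTERNAL,cv2.CHAIN_APPROX_NONE); cv2.drawContours(a,cc,-1,c,1)
b=cv2.imread("pics/fin.png"); b=cv2.resize(b,None,fx=560/b.shape[0],fy=560/b.shape[0]); c=cv2.hconcat([a,b]); cv2.imwrite("pics/fin.png",cv2.resize(c,None,fx=.85,fy=.85))
# feet in side view
Dn=D.astype(float); rn=np.clip(Dn[...,0]-1.9*Dn[...,1],0,None)
for nm,X,bi in(("empty",ET(x0),5),("filled",filledT(F),4)):
    M=cv2.moments(cv2.convexHull(proj("side",BIN[bi]@X[:3,:3].T+X[:3,3]).astype(np.float32))); cc=np.array([M["m10"],M["m01"]])/M["m00"]
    x,y=np.round(cc).astype(int); W=rn[y-3:y+5,x-4:x+5]; ys,xs=np.mgrid[y-3:y+5,x-4:x+5]; print(nm,cc.round(2),((xs*W).sum()/W.sum()).round(2),((ys*W).sum()/W.sum()).round(2))
E
python3 fin.py
```

```text
top: along,lat mm,yaw deg [ 2.29 -2.84  0.15] 44.4 108.5
empty [292.4 182.2] 292.08 182.3
filled [251.74 197.54] 251.66 197.85
```

View pics/fin.png

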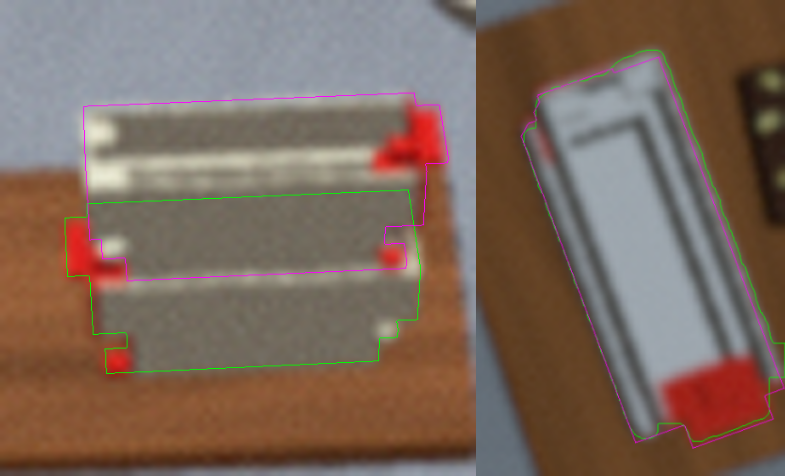

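```bash
python3 - <<'E'
from station import workorder,robot
workorder.close_job(); print(robot.current_time_s())
E
```

```text
the job is handed in; nothing more can be done
the job is handed in; nothing more can be done
```

The empty bin is stacked on the bin of bark with the red ends at opposite ends. I handed the job in shortly after the 17.2 s clock reading, against the 45 s limit.

**What I did:** I gripped the empty bin by its flat sides and drew it out square to the slanted shelf. I turned it level over the bark bin and lowered it slowly until it touched at about 5 N. I opened the fingers only then and moved the arm clear.

**Checks that passed:**
- **Height:** the bin touched down with the TCP at z = 0.1488 m. That fits the ledges (about 0.148–0.149 m) and not the rim (about 0.154 m).
- **Position of the foot:** in the side picture the empty bin's red foot sits at row 182.3 (182.2 expected). The bin looks level there, judged by eye only.
- **Squareness:** the top picture puts the two bins 0.15° out of parallel.
- **Bark bin:** the side camera found its red foot at the same pixel before and after, to within 0.01 px.
- **Everything else:** nothing else looks moved in the final top picture. I compared by eye rather than measuring.

**Checks that disagreed or failed:**
- **Offset:** the top picture puts the upper bin about 2.3 mm lengthwise and 2.8 mm sideways off centre. The side picture shows about 1 mm lengthwise. Both are within the play of 3.5 and 4 mm, and camera error accounts for some of it.
- **Rack angle:** the two cameras differed by about 2° on this at the start, but the grasp came out aligned.
- **Held bin:** an automatic outline fit of the bin in the gripper was unusable because of a poor mask, so I used the red feet instead.

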